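# Return the knocked-over bottle to the free bay of the bottle carrier

## Task

One of the glass bottles has been knocked over and lies on the bench. Stand it upright on the bench and let go of it, then pick it up again and set it down upright, on the floor, in the one bay of the bottle carrier that has nothing in it. Leave all the other things where they are.

Things in the scene. Friction and masses are not known exactly. Their poses are not given: they have to be found in the camera images.
- fallen_bottle: Glass bottle with a white ribbed screw cap, lying on its side on the bench, its cap pointing to the robot's right or to the right and toward the robot. 129 mm long, about 0.2 kg; body round, 56 mm across up to 76 mm above the foot (so its axis lies 28 mm above the bench), tapering to 50 mm at the shoulder, 103 mm; the cap is a cylinder 44 mm across from 105 to 129 mm above the foot. Origin at the centre of its underside; its z axis runs along the bottle from foot to cap.
- carrier: Fixed grey plastic bottle carrier, open on top: four bays in a row along its own x axis, which points roughly away from the robot. 308 mm long (344 with the lugs at its ends), 80 mm wide, walls 4 mm thick and 50 mm high, floor 6 mm thick. Each bay is 72 by 72 mm inside, 76 mm from centre to centre. Origin at the centre of its underside, z up.
- bay1 (a point): Centre of the floor of the carrier's first bay (the end nearest the robot), at the floor's upper face; axes as the carrier's.
- bay2 (a point): The same point of the second bay.
- bay3 (a point): The same point of the third bay.
- bay4 (a point): The same point of the fourth bay (the end farthest from the robot).
- carrier_bottle_1: Glass bottle of the same kind and size as the fallen one (56 mm across, 129 mm tall), standing in one of the bays, which one varies; origin at the centre of its underside. To be left alone.
- carrier_bottle_2: Slightly bigger glass bottle of the same shape (66 mm across, 139 mm tall, cap 44 mm), standing in another bay; origin at the centre of its underside. To be left alone.
- carrier_roll: Roll of tape, 64 mm across and 18 mm high, lying flat on the floor of a third bay, below the walls' rim; origin at the centre of its underside. That bay is not free. To be left alone.
- standing_bottle: Glass bottle of the same kind and size as the fallen one, standing upright on the bench on the right, farther back; origin at the centre of its underside. To be left alone.
- bench_flask: Conical glass flask, 63 mm across its foot, 109 mm tall, standing on the bench at the right, farther back; origin at the centre of its underside. To be left alone.
- bench_marker: White marker pen with a red cap, 140 mm long, 15 mm thick, lying on the bench at the right near the front edge; origin under its centre. To be left alone.

How it is judged:
On the way:
1. the fallen bottle stands upright on the bench, outside the carrier, and the gripper has let go of it (angle between fallen_bottle's own z axis and vertical below 0.08 rad and height (world z) of fallen_bottle below 0.004 m and linear speed of fallen_bottle below 0.02 m/s and contact force between the fingers and fallen_bottle below 0.05 N), for 0.2 s.
At the end, for the whole second after the job is handed in: The bottle that lay on the bench stands upright (within 0.08 rad) and at rest on the floor of the carrier's free bay (its foot less than 10 mm above the bench and within 15 mm of the bay's centre); the other things are still where they were ((distance between fallen_bottle and bay1 below 0.015 m or distance between fallen_bottle and bay2 below 0.015 m or distance between fallen_bottle and bay3 below 0.015 m or distance between fallen_bottle and bay4 below 0.015 m) and height (world z) of fallen_bottle below 0.01 m and angle between fallen_bottle's own z axis and vertical below 0.08 rad and linear speed of fallen_bottle below 0.02 m/s); the robot touches nothing.
It fails at once if a thing in the carrier is moved by more than 25 mm (distance of any of carrier_bottle_1, carrier_bottle_2, carrier_roll from where it was at the start of the episode above 0.025 m).
It fails at once if the standing bottle, the flask or the marker on the bench is moved by more than 30 mm (distance of any of standing_bottle, bench_flask, bench_marker from where it was at the start of the episode above 0.03 m).
It also fails if it takes over 64 s, if anything falls off the work surface, if the arm or the gripper's body presses on something with over 40 N, if the wrist force passes 120 N, or if a joint passes its speed limit or range.

## Robot

A 6-joint arm with a two-finger parallel gripper is mounted at the origin on a cart in front of the work surface, level with it; the furniture and walls round the work are solid. World frame = base frame: x ahead of the robot, y to its left, z up, the work surface at z = 0. Lengths are in m, angles in rad, forces in N, time in s.
With the tool pointing down it reaches from about 0.25 to 0.775 m from the base axis. Payload 4 kg.
Tool frame: the origin (TCP) lies at the very end of the fingers, on their centre line; the grasp point (between the pads) lies 19 mm behind it; z points along the fingers, y is the line along which they close (so a half turn about z gives the same grasp; the last joint's range is limited). The gripper opens to 94 mm and grips with 3 to 60 N. Pads are 16 mm wide; open, the fingers measure 119 mm over their backs; the gripper's body (75 mm by 177 mm) begins 78 mm behind the grasp point.
Start: joints at [-1.313, 0.087, 1.371, -0, 1.684, -0.103], TCP at [0.194, -0.515, 0.206] pointing down, gripper open.
Joint ranges: [-3.1, 3.1], [-0.76, 2.03], [0.27, 2.55], [-1.08, 4.22], [0.17, 2.65], [-2.57, 2.57]. Speed limits (rad/s): [2.79, 2.79, 3.14, 3.14, 3.14, 3.14].

## Interface

Orientations are given as [roll, pitch, yaw] about the fixed x, y, z axes, in that order (R = Rz(yaw) Ry(pitch) Rx(roll)).
In Python, from bench import robot, vision gives the robot as it stands.
- The arm moves only by the shell command python3 -m crank 'ROWS'. ROWS is JSON, a list of rows, each a list of 3 entries, a list of its own where there are three numbers: the closure, from 0 (fully open) to 1 (shut), then the shift along the tool's x, y, z in m, then the turn, a rotation vector about the tool's x, y, z in degrees. A call has 1 to 8 rows; each row shifts and turns the commanded pose from where the row before left it, along the tool's axes as they then stand; what a row does not reach is not made up. A row lasts 1/10 s, in which the tool goes at most 50 mm and 8.59 degrees, less where a joint would pass 70% of its speed; a pose out of reach is approached as far as the arm can. A call with a gripper value outside its range is refused whole. The fingers move at their own pace and stop on an object; the grip force is fixed at half the most. Time passes only in rows, so rows that do not move let the fingers close. It gives the time, the measured TCP pose, the force, the opening and the grip force at its end, in the units of the state.
- robot.get_obs(): the state, without advancing time (a new reading comes with each control period).
- vision.snapshot(name): name is "scene" or "side" or "wrist"; returns a dict with "color" (384x512x3 uint8, red, green, blue), "z_map" (384x512 float32, m along the optical axis (not along the pixel's ray), 0 where there is no reading), "fx", "fy", "cx", "cy" (pixels), "dist" ([k1, k2, p1, p2, k3] as OpenCV has them; the pictures are not rectified), "R" (3x3) and "t" (3): a world point X has camera coordinates R X + t. Camera axes: x right, y down, z forward; pixel columns grow to the right and rows downward; lengths in m; the calibration is good to about 2 mm. A picture is of the moment at which its call begins.
- robot.close_job(): hands the job in; it is judged then, once.
The state is a dict: "time": time; "joint_positions": joint angles; "qvel": joint speeds; "joint_torque": joint torques, N m; "tool_pos": TCP position; "ee_rot": TCP orientation; "wrist_force": force on the tool from outside, world axes, zero at the start; "wrist_torque": the same for the moment, N m; "width": finger opening in m; "finger_force": force on a finger pad.
Only numpy, scipy, OpenCV 4.12 (cv2) and the standard library are available. Lean on these libraries where they do the work, as an engineer would, in place of code of your own. Each camera call takes 0.05 s, during which the arm holds its last target. There are 200 camera calls.

## Working session

There is one attempt and no reset: what is moved stays moved. The work goes in short steps, Python scripts to look and compute and a shell command to move; the robot and the scene stay as the last step left them, time stands still between calls to the robot, and variables do not carry over. Pictures are saved under pics/ and viewed, at most 10 in all, crops included, and the job is handed in when it is done.

```bash
ls; mkdir -p pics; python3 - <<'E'
from bench import robot, vision
import cv2,pickle,numpy as np
s={n:vision.snapshot(n) for n in("scene","side","wrist")}
pickle.dump(s,open('s0.pkl','wb'))
for n in("scene","side"):cv2.imwrite(f'pics/{n}0.png',s[n]["color"][:,:,::-1])
for n in s: print(n,np.round(s[n]["R"],3).tolist(),np.round(s[n]["t"],3),s[n]["fx"],s[n]["dist"],(s[n]["z_map"]>0).mean())
o=robot.get_obs();print(o)
E
```

```text
pics
scene [[-0.725, -0.689, 0.01], [-0.516, 0.533, -0.671], [0.457, -0.491, -0.742]] [0.326 0.355 0.969] 440.3750019271102 [-0.17246356  0.          0.          0.          0.        ] 0.99554443359375
side [[0.991, -0.135, 0.011], [-0.073, -0.603, -0.795], [0.114, 0.786, -0.607]] [-0.514  0.032  1.306] 486.0403054106523 [-0.1734982  0.         0.         0.         0.       ] 0.9961751302083334
wrist [[0.354, -0.935, -0.003], [-0.905, -0.343, 0.25], [-0.235, -0.086, -0.968]] [-0.548 -0.025  0.392] 275.65959437602095 [-0.05945862  0.          0.          0.          0.        ] 0.9951222737630209
{'time': 0.15, 'joint_positions': array([-1.31308021e+00,  8.77955056e-02,  1.37189198e+00, -1.56772633e-05,
        1.68359277e+00, -1.03054872e-01]), 'qvel': array([-0.00012572, -0.00289992, -0.00560974, -0.00021392, -0.00017926,
        0.00101354]), 'joint_torque': array([ 2.04184340e-03, -3.40641940e+01, -3.02794290e+01,  7.18510500e-02,
        3.05540522e-02, -1.16127312e-04]), 'tool_pos': array([ 0.19405463, -0.51418347,  0.20457511]), 'ee_rot': array([-3.13991241e+00, -1.58109530e-04,  3.60769102e-01]), 'wrist_force': array([ 0.2557544 , -0.02399546, -0.04974882]), 'wrist_torque': array([-0.04000128,  0.00365497,  0.01917196]), 'finger_force': 0.0, 'width': 0.094049245419558}
```

View pics/scene0.png

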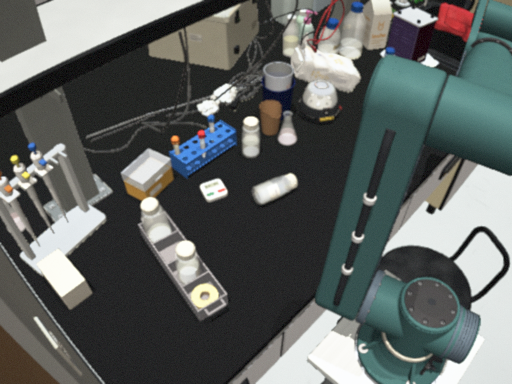

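View pics/side0.png

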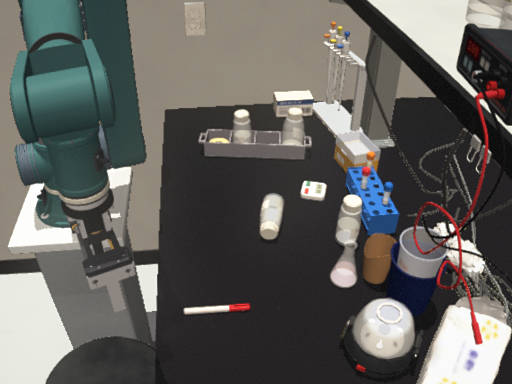

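Scene view: fallen bottle at (275,188) with its cap at (291,182); carrier from (205,305) to (150,215), with roll at (205,295) in bay 1, bottles at (186,262) and (152,218), and the third bay (172,245) empty. Side view: bottle at (272,215) with its cap end at (269,233); carrier (203–310,145), gap at 265.

```bash
cat > h.py <<'E'
import numpy as np,cv2
def K(s): return np.array([[s["fx"],0,s["cx"]],[0,s["fy"],s["cy"]],[0,0,1.]])
def ray(s,uv,z):
    p=cv2.undistortPoints(np.array(uv,float).reshape(-1,1,2),K(s),np.array(s["dist"]))[:,0]
    d=np.c_[p,np.ones(len(p))]@s["R"]; c=-s["R"].T@s["t"]
    return c+d*((z-c[2])/d[:,2])[:,None]
def cloud(s):
    h,w=s["z_map"].shape; u,v=np.meshgrid(np.arange(w),np.arange(h))
    p=cv2.undistortPoints(np.stack([u,v],-1).reshape(-1,1,2).astype(float),K(s),np.array(s["dist"]))[:,0]
    P=np.c_[p,np.ones(len(p))]*s["z_map"].reshape(-1,1)
    return ((P-s["t"])@s["R"]).reshape(h,w,3)
E
python3 - <<'E'
import pickle;from h import *
S=pickle.load(open('s0.pkl','rb'))
for n,box,cb in(("scene",(245,165,305,210),(130,190,235,325)),("side",(250,185,295,245),(190,100,320,165))):
    s=S[n];C=cloud(s);x0,y0,x1,y1=box
    Q=C[y0:y1,x0:x1].reshape(-1,3);col=s["color"][y0:y1,x0:x1].reshape(-1,3)
    print(n,"bench z",np.median(Q[np.abs(Q[:,2])<.01,2]))
    m=(Q[:,2]>.008)&(Q[:,2]<.08);B=Q[m];print("bottle pts",m.sum(),B.min(0),B.max(0))
    # axis from mask hull
    T=B[B[:,2]>.04]; mu=T.mean(0);w,V=np.linalg.eigh(np.cov(T[:,:2].T));d=V[:,1]*(-np.sign(V[1,1]))
    pr=(B[:,:2]-mu[:2])@d; q=(B[:,:2]-mu[:2])@[-d[1],d[0]]
    print("top mean",mu,"dir",d,np.degrees(np.arctan2(d[1],d[0])),"along",np.percentile(pr,[0,1,99,100]),"across",q.min(),q.max())
    for a in np.arange(-.07,.08,.01):
        k=(pr>=a)&(pr<a+.01)
        if k.any():print(round(a,3),k.sum(),"zmax %.4f"%B[k,2].max(), "q@top %.4f"%q[k][np.argsort(-B[k,2])[:5]].mean())
    x0,y0,x1,y1=cb;Q=C[y0:y1,x0:x1].reshape(-1,3)
    W=Q[(Q[:,2]>.046)&(Q[:,2]<.054)]
    r=cv2.minAreaRect(W[:,:2].astype(np.float32));print("rim",len(W),r,cv2.boxPoints(r).round(3).tolist())
    T=Q[(Q[:,2]>.11)&(Q[:,2]<.16)];
    _,lab,cc=cv2.kmeans(T[:,:2].astype(np.float32),2,None,(3,20,1e-5),5,0)
    for i in(0,1):
        k=T[lab[:,0]==i];t=k[k[:,2]>k[:,2].max()-.006];print("cap",k[:,2].max(),(t.min(0)+t.max(0))/2,len(t))
E
```

```text
scene bench z 2.377479410948147e-06
bottle pts 813 [ 0.49428297 -0.21469109  0.00873233] [ 0.56996427 -0.08210053  0.05946029]
top mean [ 0.52594579 -0.14086097  0.04928187] dir [-0.23975052 -0.97083453] -103.87181652388877 along [-0.05629955 -0.054783    0.0707197   0.07588721] across -0.023217729250301456 0.032026423276463725
-0.06 118 zmax 0.0587 q@top 0.0098
-0.05 66 zmax 0.0595 q@top 0.0033
-0.04 65 zmax 0.0569 q@top 0.0032
-0.03 64 zmax 0.0573 q@top 0.0080
-0.02 66 zmax 0.0569 q@top 0.0041
-0.01 63 zmax 0.0566 q@top 0.0027
0.0 59 zmax 0.0577 q@top 0.0071
0.01 66 zmax 0.0561 q@top 0.0022
0.02 52 zmax 0.0552 q@top 0.0076
0.03 54 zmax 0.0547 q@top 0.0032
0.04 45 zmax 0.0525 q@top 0.0062
0.05 37 zmax 0.0495 q@top 0.0047
0.06 46 zmax 0.0521 q@top 0.0009
0.07 12 zmax 0.0454 q@top 0.0066
rim 683 ((0.5775394439697266, 0.1922082006931305), (0.08075040578842163, 0.437288373708725), 79.48596954345703) [[0.35499998927116394, 0.19200000166893005], [0.7850000262260437, 0.11299999803304672], [0.800000011920929, 0.19200000166893005], [0.3700000047683716, 0.2720000147819519]]
cap 0.140297709222
[... 620 characters left out ...]
max 0.0565 q@top -0.0006
-0.01 56 zmax 0.0557 q@top -0.0036
0.0 67 zmax 0.0560 q@top 0.0003
0.01 70 zmax 0.0554 q@top 0.0002
0.02 55 zmax 0.0536 q@top 0.0015
0.03 96 zmax 0.0557 q@top -0.0013
0.04 56 zmax 0.0499 q@top 0.0003
0.05 75 zmax 0.0472 q@top -0.0037
0.06 139 zmax 0.0458 q@top 0.0019
rim 483 ((0.5567266941070557, 0.30031663179397583), (0.3151008188724518, 0.34410956501960754), 75.989501953125) [[0.35199999809265137, 0.1889999955892563], [0.6859999895095825, 0.10599999874830246], [0.7620000243186951, 0.41200000047683716], [0.42800000309944153, 0.4950000047683716]]
cap 0.1461092884713088 [0.64521975 0.17830676 0.1431675 ] 73
cap 0.13520365691543124 [0.4903548  0.20516045 0.13229885] 79
```

```bash
cat >> h.py <<'E'
from scipy.spatial.transform import Rotation as Ro
def plan(p,Rm,pt,Rt):
    "shift in present tool axes (mm), turn rotvec deg"
    return np.round(Rm.T@(np.array(pt)-p)*1000,1), np.round(Ro.from_matrix(Rm.T@Rt).as_rotvec(degrees=True),2)
def now():
    from bench import robot
    o=robot.get_obs(); return o, np.array(o["tool_pos"]), Ro.from_euler('xyz',o["ee_rot"]).as_matrix()
E
python3 - <<'E'
import pickle;from h import *
S=pickle.load(open('s0.pkl','rb'))
W=[]
for n,cb in(("scene",(130,190,235,325)),("side",(190,100,320,165))):
    C=cloud(S[n]);x0,y0,x1,y1=cb;Q=C[y0:y1,x0:x1].reshape(-1,3)
    W=Q[(Q[:,2]>.044)&(Q[:,2]<.053)][:,:2]
    e=np.array([np.cos(-.15),np.sin(-.15)])
    for it in range(3):
        c0=np.array([.568,.1935])-.038*e
        a=(W-c0)@e;b=(W-c0)@[-e[1],e[0]]
        k=(abs(a)<.185)&(abs(b)<.05)
        r=cv2.minAreaRect(W[k].astype(np.float32));bp=cv2.boxPoints(r)
        ed=[bp[1]-bp[0],bp[2]-bp[1]];L=max(ed,key=np.linalg.norm);e=L/np.linalg.norm(L);e=e*np.sign(e[0])
    print(n,k.sum(),r,np.degrees(np.arctan2(e[1],e[0])),"bay3",np.array(r[0])+.038*e)
    P=C[(C[:,:,0]>.3)&(C[:,:,0]<.9)&(C[:,:,1]>-.55)&(C[:,:,1]<.05)&(C[:,:,2]>.006)&(C[:,:,2]<.2)]
    H=np.zeros((61,61),np.uint8);i=((P[:,0]-.3)*100).astype(int);j=((P[:,1]+.55)*100).astype(int);np.maximum.at(H,(i,j),(P[:,2]*1000).astype(np.uint8))
    N,lab,st,ce=cv2.connectedComponentsWithStats((H>0).astype(np.uint8))
    for q in range(1,N):
        if st[q,4]>6:print("obj x %.2f..%.2f y %.2f..%.2f zmax %d"%(.3+.01*st[q,1],.3+.01*(st[q,1]+st[q,3]),-.55+.01*st[q,0],-.55+.01*(st[q,0]+st[q,2]),H[lab==q].max()))
E
```

```text
scene 763 ((0.523552656173706, 0.20222772657871246), (0.08075040578842163, 0.32881343364715576), 79.48596954345703) -10.5140295 bay3 [0.56091464 0.19529363]
obj x 0.49..0.57 y -0.22..-0.08 zmax 59
obj x 0.60..0.90 y -0.55..-0.32 zmax 199
obj x 0.62..0.69 y -0.38..-0.32 zmax 113
obj x 0.62..0.71 y -0.08..0.01 zmax 22
obj x 0.67..0.73 y -0.26..-0.20 zmax 134
obj x 0.75..0.90 y -0.24..-0.01 zmax 199
obj x 0.78..0.88 y 0.01..0.05 zmax 90
side 517 ((0.5285003781318665, 0.19896680116653442), (0.09118920564651489, 0.34199389815330505), 79.04741668701172) -10.9525795 bay3 [0.5658082  0.19174693]
obj x 0.30..0.45 y -0.43..-0.40 zmax 18
obj x 0.48..0.57 y -0.22..-0.08 zmax 57
obj x 0.60..0.74 y -0.55..-0.49 zmax 116
obj x 0.63..0.69 y -0.40..-0.34 zmax 108
obj x 0.62..0.71 y -0.08..0.00 zmax 21
obj x 0.67..0.73 y -0.27..-0.21 zmax 131
obj x 0.70..0.89 y -0.51..-0.31 zmax 199
obj x 0.75..0.90 y -0.23..0.00 zmax 197
obj x 0.78..0.88 y 0.01..0.05 zmax 87
```

```bash
cat >> h.py <<'E'
def tool(yaw,tilt): # yaw of tool x (deg), tilt about tool y (deg)
    return (Ro.from_euler('xyz',[180,0,yaw],degrees=True)*Ro.from_euler('y',tilt,degrees=True)).as_matrix()
E
python3 - <<'E'
from h import *
o,p,R=now()
Rt=tool(75.8,43); g=np.array([.526,-.148,.029]); tcp=g+.019*Rt[:,2]
pre=tcp-.13*Rt[:,2]
print(Rt.round(3),tcp,pre); print(plan(p,R,pre,Rt)); print(plan(p,R,pre,tool(75.8,0)))
print("world shift",pre-p)
E
```

```text
[[ 0.179  0.969  0.167]
 [ 0.709 -0.245  0.661]
 [ 0.682  0.    -0.731]] [ 0.52917869 -0.13543796  0.01510428] [ 0.50742978 -0.22138878  0.11018026]
(array([ 396.5, -163.2,   94.7]), array([ 20.57,  39.52, -52.47]))
(array([ 396.5, -163.2,   94.7]), array([-8.000e-02, -5.000e-02, -5.513e+01]))
world shift [ 0.31337515  0.2927947  -0.09439484]
```

```bash
python3 -m crank '[[0,[0.04,-0.0165,0],[0,0,0]],[0,[0.044,-0.018,0],[0,0,0]],[0,[0.044,-0.018,0],[0,0,0]],[0,[0.044,-0.018,0],[0,0,0]],[0,[0.044,-0.018,0],[0,0,0]],[0,[0.044,-0.018,0],[0,0,0]],[0,[0.044,-0.018,0],[0,0,0]],[0,[0.044,-0.018,0],[0,0,0]]]'
python3 -m crank '[[0,[0.03,-0.013,0],[0,0,-7.8]],[0,[0,0,0],[0,0,-7.8]],[0,[0,0,0],[0,0,-7.8]],[0,[0,0,0],[0,0,-7.8]],[0,[0,0,0],[0,0,-7.8]],[0,[0,0,0],[0,0,-7.8]],[0,[0,0,0],[0,0,-7.8]],[0,[0,0,0],[0,0,0]]]'
cat > go.py <<'E'
import sys;from h import *
o,p,R=now(); yaw,tilt,x,y,z,back=map(float,sys.argv[1:])
Rt=tool(yaw,tilt); t=np.array([x,y,z])+(.019-back)*Rt[:,2]
print(p.round(4),o["joint_positions"].round(2),o["width"]);print(*plan(p,R,t,Rt))
E
python3 go.py 75.8 43 .526 -.148 .029 .13
```

```text
time: 0.95
tool_pos: [0.4705, -0.2568, 0.2052]
ee_rot: [-3.142, 0.0, 0.361]
wrist_force: [-0.5, -0.7, -0.6]
width: 0.0939
finger_force: 0.0
time: 1.75
tool_pos: [0.4927, -0.2355, 0.205]
ee_rot: [-3.141, -0.0, 1.314]
wrist_force: [-0.3, 0.1, -0.2]
width: 0.0933
finger_force: 0.0
[ 0.4927 -0.2355  0.205 ] [-0.55  0.08  1.38 -0.    1.68 -0.29] 0.0933489339697156
[17.4 10.7 94.8] [ 0.15 42.99 -0.54]
```

```bash
python3 -m crank '[[0,[0.017,0.011,0],[0,7.2,0]],[0,[0,0,0],[0,7.2,0]],[0,[0,0,0],[0,7.2,0]],[0,[0,0,0],[0,7.2,0]],[0,[0,0,0],[0,7.1,0]],[0,[0,0,0],[0,7.1,0]],[0,[0,0,0],[0,0,0]]]'
python3 go.py 75.8 43 .526 -.148 .029 .13
python3 - <<'E'
from bench import vision;import cv2,pickle
s=vision.snapshot("wrist");cv2.imwrite('pics/w1.png',s["color"][:,:,::-1]);pickle.dump(s,open('w1.pkl','wb'))
E
```

```text
time: 2.45
tool_pos: [0.5063, -0.2239, 0.2012]
ee_rot: [-3.129, -0.754, 1.298]
wrist_force: [-0.1, -0.1, -1.6]
width: 0.0939
finger_force: 0.0
[ 0.5063 -0.2239  0.2012] [-0.89  0.32  1.3   0.64  1.95 -0.5 ] 0.09385508850424938
[-60.3   1.3  68.2] [ 0.23 -0.23 -1.03]
```

View pics/w1.png

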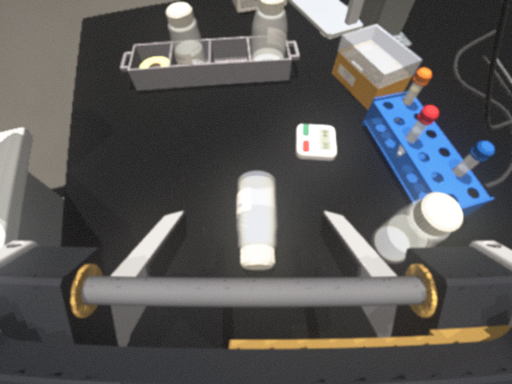

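Wrist view: fallen bottle runs from its foot at (256,175) to its cap at (258,265), midway between the fingers (about 150 and 355), and it is aligned with the tool; the third bay is empty at (232,50). I refine the bottle from this depth map.

```bash
python3 - <<'E'
import pickle;from h import *
s=pickle.load(open('w1.pkl','rb'));C=cloud(s)
Q=C[160:285,225:290].reshape(-1,3);B=Q[(Q[:,2]>.006)&(Q[:,2]<.07)]
d=np.array([-.245,-.9695]);n=np.array([.9695,-.245]);o=np.array([.526,-.148])
a=(B[:,:2]-o)@d;q=(B[:,:2]-o)@n
print(len(B),"along",np.percentile(a,[0,1,99,100]),B[:,2].max())
for k in np.arange(-.06,.07,.015):
    m=(a>=k)&(a<k+.015)
    if m.any():print(round(k,3),m.sum(),q[m].min().round(4),q[m].max().round(4),"mid %.4f"%((q[m].min()+q[m].max())/2),B[m,2].max())
Q=C[20:95,115:305].reshape(-1,3);W=Q[(Q[:,2]>.044)&(Q[:,2]<.053)][:,:2]
e=np.array([np.cos(-.187),np.sin(-.187)]);c0=np.array([.527,.2]);k=(abs((W-c0)@e)<.19)&(abs((W-c0)@[-e[1],e[0]])<.05)
r=cv2.minAreaRect(W[k].astype(np.float32));print(k.sum(),r)
E
```

```text
3641 along [-0.06110181 -0.05670176  0.06760746  0.06812164] 0.05715367697863556
-0.06 309 -0.0219 0.0322 mid 0.0051 0.05715367697863556
-0.045 355 -0.0231 0.0313 mid 0.0041 0.05692848028007948
-0.03 397 -0.0231 0.032 mid 0.0044 0.05619670492304421
-0.015 411 -0.0229 0.0311 mid 0.0041 0.0561404390414456
0.0 439 -0.0227 0.032 mid 0.0046 0.05619765828926112
0.015 471 -0.0229 0.0313 mid 0.0042 0.055394287098358815
0.03 491 -0.0214 0.0288 mid 0.0037 0.052848819422996234
0.045 406 -0.0172 0.0256 mid 0.0042 0.04794606018476448
0.06 358 -0.0175 0.025 mid 0.0038 0.04766194961985492
1660 ((0.5303772687911987, 0.1994534283876419), (0.08298072218894958, 0.3458521366119385), 79.18594360351562)
```

```bash
python3 go.py 75.8 43 .5295 -.149 .03 .08; python3 go.py 75.8 43 .5295 -.149 .03 0
```

```text
[ 0.507  -0.2231  0.203 ] [-0.88  0.32  1.29  0.64  1.95 -0.5 ] 0.09436004763151042
[-61.5   3.9 118.2] [ 0.28 -0.05 -0.8 ]
[ 0.507  -0.2231  0.203 ] [-0.88  0.32  1.29  0.64  1.95 -0.5 ] 0.09436004763151042
[-61.5   3.5 198.2] [ 0.28 -0.05 -0.8 ]
```

```bash
python3 -m crank '[[0,[-0.03,0.002,0.03],[0,0,-0.8]],[0,[-0.03,0.002,0.03],[0,0,0]],[0,[0,0,0.03],[0,0,0]],[0,[0,0,0.028],[0,0,0]],[0,[0,0,0],[0,0,0]]]'; python3 go.py 75.8 43 .5295 -.149 .03 0
```

```text
time: 3.0
tool_pos: [0.5207, -0.1839, 0.0767]
ee_rot: [3.135, -0.751, 1.332]
wrist_force: [-0.6, -1.2, 0.8]
width: 0.0938
finger_force: 0.0
[ 0.5207 -0.1839  0.0767] [-0.82  0.38  1.47  0.62  1.72 -0.63] 0.09377378270672172
[-5.6 -0.  77.7] [ 0.01 -0.03  0.38]
```

```bash
python3 -m crank '[[0,[-0.0055,0,0.03],[0,0,0.3]],[0,[0,0,0.03],[0,0,0]],[0,[0,0,0.017],[0,0,0]],[0,[0,0,0],[0,0,0]],[1,[0,0,0],[0,0,0]],[1,[0,0,0],[0,0,0]],[1,[0,0,0],[0,0,0]],[1,[0,0,0],[0,0,0]]]'; python3 go.py 75.8 43 .5295 -.149 .03 0
```

```text
time: 3.8
tool_pos: [0.5343, -0.1419, 0.019]
ee_rot: [3.131, -0.749, 1.326]
wrist_force: [-0.2, -0.0, 0.2]
width: 0.0657
finger_force: 0.0
[ 0.5343 -0.1419  0.019 ] [-0.76  0.41  1.56  0.64  1.59 -0.64] 0.06568674753356733
[ 1.6 -2.9  5.5] [0.46 0.07 0.15]
```

```bash
python3 -m crank '[[1,[0,0,0],[0,0,0]],[1,[0,0,0],[0,0,0]],[1,[0,0,0],[0,0,0]],[1,[0,0,0],[0,0,0]]]'; python3 go.py 75.8 43 .5295 -.149 .03 0
```

```text
time: 4.2
tool_pos: [0.5338, -0.1411, 0.0184]
ee_rot: [3.133, -0.75, 1.326]
wrist_force: [-1.9, -1.6, 2.2]
width: 0.0532
finger_force: 29.9
[ 0.5338 -0.1411  0.0184] [-0.76  0.41  1.56  0.64  1.59 -0.64] 0.053180897046696776
[ 1.5 -2.2  4.6] [0.36 0.01 0.11]
```

```bash
python3 -m crank '[[1,[0.014,0,-0.015],[0,0,0]],[1,[0.027,0,-0.029],[0,0,0]],[1,[0.027,0,-0.029],[0,0,0]],[1,[0.02,0,-0.022],[0,0,0]],[1,[0,0,0],[0,-7.5,0]],[1,[0,0,0],[0,-7.5,0]],[1,[0,0,0],[0,-7.5,0]],[1,[0,0,0],[0,-7.5,0]]]'
python3 -m crank '[[1,[0,0,0],[0,-7.5,0]],[1,[0,0,0],[0,-7.5,0]],[1,[0,0,0],[0,-7.5,0]],[1,[0,0,0],[0,-7.5,0]],[1,[0,0,0],[0,-7.5,0]],[1,[0,0,0],[0,-7.5,0]],[1,[0,0,0],[0,0,0]],[1,[0,0,0],[0,0,0]]]'
python3 go.py 75.8 -47 .5295 -.149 .12 0
python3 - <<'E'
from bench import vision;import cv2,pickle
s={n:vision.snapshot(n) for n in("scene","side")};pickle.dump(s,open('s1.pkl','wb'))
a=cv2.resize(s["side"]["color"][100:280,190:380],None,fx=2,fy=2);b=cv2.resize(s["scene"]["color"][100:280,200:390],None,fx=2,fy=2)
cv2.imwrite('pics/up1.png',cv2.hconcat([a,b])[:,:,::-1])
E
```

```text
time: 5.0
tool_pos: [0.5333, -0.1416, 0.1482]
ee_rot: [3.133, -0.222, 1.321]
wrist_force: [0.4, -0.4, -1.3]
width: 0.0534
finger_force: 29.9
time: 5.8
tool_pos: [0.5329, -0.1401, 0.1464]
ee_rot: [3.138, 0.556, 1.32]
wrist_force: [-0.8, -0.3, -1.2]
width: 0.0531
finger_force: 29.9
[ 0.5329 -0.1401  0.1464] [-0.03  0.2   1.47 -0.54  1.6   0.24] 0.0531140810677966
[ 1.  -1.2 45.7] [  0.12 -15.12  -0.17]
```

View pics/up1.png

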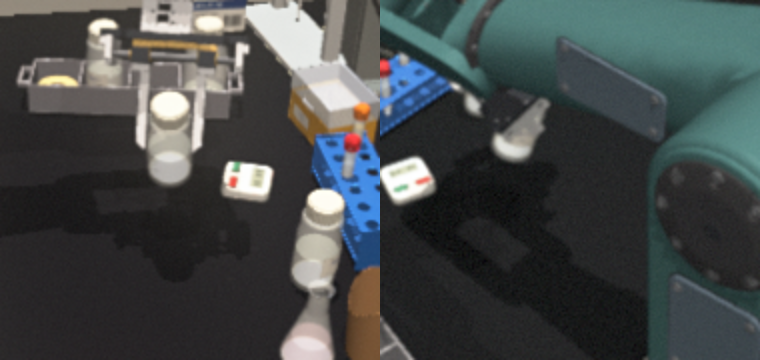

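The bottle hangs in the gripper at (170,140) in the left half, nearly upright, cap up at (170,107). I finish the last 15° and measure the tilt.

```bash
python3 -m crank '[[1,[0,0,0],[0,-7.5,0]],[1,[0,0,0],[0,-7.5,0]],[1,[0,0,0],[0,0,0]],[1,[0,0,0],[0,0,0]],[1,[0,0,0],[0,0,0]]]'
cat > tilt.py <<'E'
from h import *
from bench import vision
o,p,R=now(); s=vision.snapshot("side");C=cloud(s).reshape(-1,3)
g=p-.019*R[:,2]; print("grasp",g.round(4),"tool z",R[:,2].round(3))
B=C[(np.hypot(C[:,0]-g[0],C[:,1]-g[1])<.05)&(C[:,2]<g[2]+.1)&(C[:,2]>g[2]-.1)]
print(len(B),B.min(0).round(4),B.max(0).round(4))
ys=[]
for z in np.arange(g[2]-.09,g[2]+.09,.01):
    k=B[(B[:,2]>=z)&(B[:,2]<z+.01)]
    if len(k)>8: print("%.3f"%z,len(k),"x %.4f..%.4f"%(k[:,0].min(),k[:,0].max()),"yfront %.4f"%np.percentile(k[:,1],8))
E
python3 tilt.py; python3 go.py 75.8 -47 .5295 -.149 .12 0
```

```text
time: 6.4
tool_pos: [0.5334, -0.1423, 0.1493]
ee_rot: [3.129, 0.818, 1.308]
wrist_force: [0.4, 0.2, -0.9]
width: 0.0532
finger_force: 29.9
grasp [ 0.5367 -0.1289  0.1623] tool z [-0.177 -0.708 -0.684]
1457 [ 0.4946 -0.1652  0.0945] [ 0.58   -0.0795  0.2483]
0.092 24 x 0.5070..0.5545 yfront -0.1585
0.102 75 x 0.5067..0.5611 yfront -0.1609
0.112 73 x 0.5066..0.5605 yfront -0.1609
0.122 74 x 0.5063..0.5598 yfront -0.1618
0.132 71 x 0.5053..0.5593 yfront -0.1609
0.142 86 x 0.4988..0.5713 yfront -0.1614
0.152 103 x 0.4948..0.5713 yfront -0.1617
0.162 132 x 0.4946..0.5768 yfront -0.1612
0.172 161 x 0.4982..0.5753 yfront -0.1614
0.182 144 x 0.5000..0.5756 yfront -0.1600
0.192 161 x 0.5039..0.5797 yfront -0.1599
0.202 104 x 0.5045..0.5800 yfront -0.1569
0.212 80 x 0.5120..0.5742 yfront -0.1567
0.222 136 x 0.5130..0.5527 yfront -0.1530
0.242 25 x 0.5120..0.5770 yfront -0.0983
[ 0.5334 -0.1424  0.1495] [ 0.08  0.29  1.47 -0.77  1.67  0.38] 0.05293263641929439
[16.4 -2.4 44.5] [ 0.15 -0.14 -0.59]
```

```bash
python3 -m crank '[[1,[0.015,0,0.0137],[0,0,0]],[1,[0.0225,0,0.021],[0,0,0]],[1,[0.015,0,0.0137],[0,0,0]],[1,[0.007,0,0.0066],[0,0,0]],[1,[0,0,0],[0,0,0]],[1,[0,0,0],[0,0,0]],[1,[0,0,0],[0,0,0]]]'
python3 tilt.py | head -6
```

```text
time: 7.15
tool_pos: [0.5346, -0.1409, 0.068]
ee_rot: [3.129, 0.82, 1.311]
wrist_force: [0.5, -0.1, -2.0]
width: 0.0536
finger_force: 29.9
grasp [ 0.5379 -0.1274  0.081 ] tool z [-0.176 -0.71  -0.682]
1792 [ 0.4888 -0.1757 -0.0053] [ 0.5869 -0.0775  0.1673]
-0.009 438 x 0.4888..0.5869 yfront -0.1681
0.001 38 x 0.4965..0.5867 yfront -0.1621
0.011 23 x 0.5086..0.5553 yfront -0.1573
0.021 56 x 0.5081..0.5616 yfront -0.1590
```

Foot is about 13 mm up; lower in small steps watching the force.

```bash
python3 -m crank '[[1,[0.0037,0,0.0034],[0,0,0]],[1,[0.003,0,0.0027],[0,0,0]],[1,[0,0,0],[0,0,0]],[1,[0,0,0],[0,0,0]]]'
python3 -m crank '[[1,[0.0015,0,0.0014],[0,0,0]],[1,[0,0,0],[0,0,0]],[1,[0,0,0],[0,0,0]]]'
python3 -m crank '[[1,[0.0011,0,0.001],[0,0,0]],[1,[0,0,0],[0,0,0]],[1,[0,0,0],[0,0,0]]]'
```

```text
time: 7.6
tool_pos: [0.5335, -0.1408, 0.0574]
ee_rot: [3.134, 0.821, 1.314]
wrist_force: [0.4, -0.6, -1.4]
width: 0.0532
finger_force: 29.9
time: 7.9
tool_pos: [0.5336, -0.1408, 0.0555]
ee_rot: [3.133, 0.82, 1.314]
wrist_force: [0.3, 0.4, -1.7]
width: 0.0534
finger_force: 29.9
time: 8.2
tool_pos: [0.5336, -0.1408, 0.054]
ee_rot: [3.133, 0.82, 1.314]
wrist_force: [0.1, -0.1, -1.1]
width: 0.0531
finger_force: 29.9
```

```bash
python3 -m crank '[[1,[0.0008,0,0.0007],[0,0,0]],[1,[0,0,0],[0,0,0]],[1,[0,0,0],[0,0,0]]]'
python3 -m crank '[[1,[0.0008,0,0.0007],[0,0,0]],[1,[0,0,0],[0,0,0]],[1,[0,0,0],[0,0,0]]]'
python3 tilt.py
```

```text
time: 8.5
tool_pos: [0.5338, -0.1408, 0.0532]
ee_rot: [3.132, 0.82, 1.313]
wrist_force: [0.4, 0.7, -0.9]
width: 0.0535
finger_force: 29.9
time: 8.8
tool_pos: [0.5339, -0.1408, 0.0529]
ee_rot: [3.132, 0.821, 1.313]
wrist_force: [-0.8, 2.0, 4.9]
width: 0.0532
finger_force: 29.9
grasp [ 0.5372 -0.1273  0.0659] tool z [-0.177 -0.71  -0.681]
1673 [ 0.4883 -0.1761 -0.0054] [ 0.5864 -0.078   0.1526]
-0.014 9 x 0.4973..0.5703 yfront -0.1644
-0.004 400 x 0.4883..0.5864 yfront -0.1681
0.006 58 x 0.5077..0.5597 yfront -0.1583
0.016 61 x 0.5075..0.5588 yfront -0.1593
0.026 61 x 0.5055..0.5585 yfront -0.1593
0.036 68 x 0.5058..0.5575 yfront -0.1600
0.046 67 x 0.4998..0.5711 yfront -0.1602
0.056 91 x 0.4961..0.5691 yfront -0.1595
0.066 124 x 0.4953..0.5757 yfront -0.1599
0.076 142 x 0.4974..0.5752 yfront -0.1591
0.086 124 x 0.5003..0.5758 yfront -0.1586
0.096 148 x 0.5025..0.5798 yfront -0.1569
0.106 86 x 0.5088..0.5802 yfront -0.1548
0.116 74 x 0.5112..0.5760 yfront -0.1555
0.126 132 x 0.5136..0.5540 yfront -0.1510
0.146 21 x 0.5391..0.5771 yfront -0.0969
```

Contact is felt (about +5 N). Release, wait, then back out along the tool.

```bash
python3 -m crank '[[0.3,[0,0,0],[0,0,0]],[0.3,[0,0,0],[0,0,0]],[0,[0,0,0],[0,0,0]],[0,[0,0,0],[0,0,0]],[0,[0,0,0],[0,0,0]],[0,[0,0,0],[0,0,0]],[0,[0,0,0],[0,0,0]]]'
python3 tilt.py|cut -c1-70
```

```text
time: 9.55
tool_pos: [0.5337, -0.1407, 0.0519]
ee_rot: [3.133, 0.82, 1.314]
wrist_force: [-0.1, 0.4, -0.2]
width: 0.0937
finger_force: 0.0
grasp [ 0.5371 -0.1272  0.0649] tool z [-0.177 -0.71  -0.682]
1459 [ 0.4881 -0.1771 -0.006 ] [ 0.5871 -0.078   0.1497]
-0.005 392 x 0.4881..0.5869 yfront -0.1692
0.005 65 x 0.5031..0.5604 yfront -0.1580
0.015 72 x 0.5066..0.5592 yfront -0.1594
0.025 60 x 0.5067..0.5580 yfront -0.1580
0.035 72 x 0.5066..0.5580 yfront -0.1582
0.045 64 x 0.5064..0.5802 yfront -0.1572
0.055 80 x 0.4909..0.5804 yfront -0.1575
0.065 92 x 0.4906..0.5862 yfront -0.1565
0.075 86 x 0.4908..0.5864 yfront -0.1554
0.085 90 x 0.5076..0.5871 yfront -0.1544
0.095 92 x 0.5084..0.5859 yfront -0.1532
0.105 63 x 0.5110..0.5547 yfront -0.1504
0.115 69 x 0.5121..0.5546 yfront -0.1492
0.125 135 x 0.5123..0.5551 yfront -0.1452
0.145 16 x 0.5323..0.5659 yfront -0.0866
```

```bash
python3 -m crank '[[0,[0,0,-0.015],[0,0,0]],[0,[0,0,-0.035],[0,0,0]],[0,[0,0,-0.045],[0,0,0]],[0,[0,0,-0.045],[0,0,0]],[0,[-0.02,0,-0.04],[0,0,0]],[0,[-0.02,0,-0.03],[0,0,0]],[0,[0,0,0],[0,0,0]]]'
python3 -m crank '[[0,[0,0,0],[0,8,0]],[0,[0,0,0],[0,8,0]],[0,[0,0,0],[0,8,0]],[0,[0,0,0],[0,8,0]],[0,[0,0,0],[0,8,0]],[0,[0,0,0],[0,7,0]],[0,[0,0,0],[0,0,0]]]'
python3 - <<'E'
from h import *;from bench import vision
import pickle
s=vision.snapshot("wrist");S=vision.snapshot("side");pickle.dump((s,S),open('w2.pkl','wb'))
cv2.imwrite('pics/w2.png',cv2.hconcat([s["color"],S["color"]])[:,:,::-1][:, :,:]) if 0 else cv2.imwrite('pics/w2.png',s["color"][:,:,::-1])
for q in(s,S):
    C=cloud(q).reshape(-1,3);T=C[(np.hypot(C[:,0]-.532,C[:,1]+.13)<.06)&(C[:,2]>.12)&(C[:,2]<.136)]
    print(len(T),T.min(0).round(4),T.max(0).round(4),((T.min(0)+T.max(0))/2).round(4))
E
python3 go.py 169.3 0 .533 -.131 .15 0
```

```text
time: 10.3
tool_pos: [0.5666, -0.0157, 0.2316]
ee_rot: [3.115, 0.815, 1.303]
wrist_force: [-0.3, -0.9, 0.4]
width: 0.0943
finger_force: 0.0
time: 11.0
tool_pos: [0.5633, -0.0212, 0.2252]
ee_rot: [3.135, 0.0, 1.314]
wrist_force: [0.6, -1.3, -0.8]
width: 0.0939
finger_force: 0.0
397 [ 0.5178 -0.126   0.1204] [ 0.5584 -0.1056  0.1306] [ 0.5381 -0.1158  0.1255]
174 [ 0.5115 -0.1514  0.1201] [ 0.5547 -0.109   0.1318] [ 0.5331 -0.1302  0.126 ]
[ 0.5636 -0.0185  0.2241] [-0.13  0.11  1.31 -0.    1.72  0.12] 0.09375501915953335
[-116.4   -2.    93.3] [  0.13   0.31 -93.74]
```

View pics/w2.png

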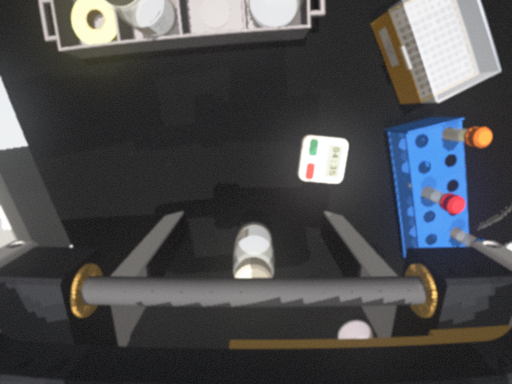

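Wrist view: the bottle stands upright at (253,250), cap toward the camera, with the timer at (323,160) clear of it. Now turn the gripper so it closes across the carrier.

```bash
python3 -m crank '[[0,[0,0,0],[0,0,-7.9]],[0,[0,0,0],[0,0,-7.9]],[0,[0,0,0],[0,0,-7.9]],[0,[0,0,0],[0,0,-7.9]],[0,[0,0,0],[0,0,-7.9]],[0,[0,0,0],[0,0,-7.9]],[0,[0,0,0],[0,0,-7.9]],[0,[0,0,0],[0,0,-7.9]]]'
python3 -m crank '[[0,[0,0,0],[0,0,-7.7]],[0,[0,0,0],[0,0,-7.7]],[0,[0,0,0],[0,0,-7.7]],[0,[0,0,0],[0,0,-7.4]],[0,[0,0,0],[0,0,0]],[0,[0,0,0],[0,0,0]]]'
python3 go.py 169.3 0 .5355 -.1295 .113 .06;python3 go.py 169.3 0 .5355 -.1295 .113 0
```

```text
time: 11.9
tool_pos: [0.564, -0.0159, 0.2233]
ee_rot: [-3.141, 0.004, 2.432]
wrist_force: [0.6, 0.1, -0.1]
width: 0.0942
finger_force: 0.0
time: 12.5
tool_pos: [0.564, -0.0166, 0.2237]
ee_rot: [-3.14, 0.004, 2.955]
wrist_force: [0.1, -0.2, -0.7]
width: 0.0941
finger_force: 0.0
[ 0.564  -0.0166  0.2237] [-0.13  0.11  1.31 -0.    1.72 -1.51] 0.09407533540153716
[   7.4 -116.1   69.8] [-0.08  0.25  0.02]
[ 0.564  -0.0166  0.2237] [-0.13  0.11  1.31 -0.    1.72 -1.51] 0.09407533540153716
[   7.7 -116.1  129.8] [-0.08  0.25  0.02]
```

```bash
python3 -m crank '[[0,[0.003,-0.034,0],[0,0.25,0]],[0,[0.003,-0.045,0],[0,0,0]],[0,[0.0015,-0.037,0.03],[0,0,0]],[0,[0,0,0.04],[0,0,0]],[0,[0,0,0],[0,0,0]],[0,[0,0,0],[0,0,0]]]'
python3 go.py 169.3 0 .5355 -.1295 .113 0
python3 - <<'E'
from h import *;from bench import vision
s=vision.snapshot("wrist");cv2.imwrite('pics/w3.png',s["color"][:,:,::-1])
C=cloud(s).reshape(-1,3);T=C[(np.hypot(C[:,0]-.535,C[:,1]+.13)<.05)&(C[:,2]>.11)&(C[:,2]<.136)]
print(len(T),T.min(0).round(4),T.max(0).round(4),((T.min(0)+T.max(0))/2).round(4))
E
```

```text
time: 13.1
tool_pos: [0.535, -0.13, 0.1541]
ee_rot: [-3.141, -0.001, 2.955]
wrist_force: [-0.1, 0.5, 1.0]
width: 0.0937
finger_force: 0.0
[ 0.535  -0.13    0.1541] [-0.34  0.1   1.45 -0.    1.58 -1.73] 0.09374318930603494
[-0.4  0.6 60.1] [-0.01 -0.04  0.02]
2397 [ 0.5138 -0.1489  0.11  ] [ 0.5574 -0.1053  0.1312] [ 0.5356 -0.1271  0.1206]
```

View pics/w3.png

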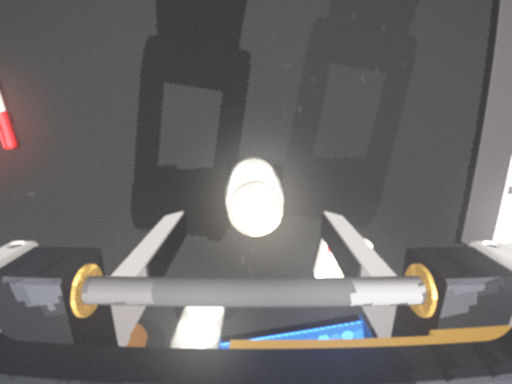

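The cap (255,205) lies centred between the fingers (155 and 352); measured centre (0.5356, −0.127) agrees. Go down and grip.

```bash
python3 -m crank '[[0,[0,0.001,0.03],[0,0,0]],[0,[0,0.001,0.03],[0,0,0]],[0,[0,0,0],[0,0,0]],[1,[0,0,0],[0,0,0]],[1,[0,0,0],[0,0,0]],[1,[0,0,0],[0,0,0]],[1,[0,0,0],[0,0,0]],[1,[0,0,0],[0,0,0]]]'
python3 -m crank '[[1,[0,0,0],[0,0,0]],[1,[0,0,0],[0,0,0]],[1,[0,0,0],[0,0,0]],[1,[0,0,0],[0,0,0]]]'
python3 go.py 169.3 0 .567 .193 .25 0
```

```text
time: 13.95
tool_pos: [0.5362, -0.129, 0.0953]
ee_rot: [-3.141, 0.003, 2.955]
wrist_force: [0.2, 0.3, 0.4]
width: 0.0577
finger_force: 0.0
time: 14.35
tool_pos: [0.536, -0.129, 0.0948]
ee_rot: [-3.141, 0.002, 2.955]
wrist_force: [0.2, 0.3, 1.9]
width: 0.05
finger_force: 30.0
[ 0.536  -0.129   0.0948] [-0.34  0.14  1.54 -0.    1.46 -1.72] 0.050001740758387335
[  28.8  322.1 -136.5] [-0.04  0.13  0.03]
```

It is pinching the sloping shoulder (50 mm); regrip 12 mm higher, on the cap alone.

```bash
python3 -m crank '[[0.3,[0,0,0],[0,0,0]],[0.3,[0,0,0],[0,0,0]],[0.3,[0,0,-0.006],[0,0,0]],[0.3,[0,0,-0.006],[0,0,0]],[1,[0,0,0],[0,0,0]],[1,[0,0,0],[0,0,0]],[1,[0,0,0],[0,0,0]],[1,[0,0,0],[0,0,0]]]'
python3 -m crank '[[1,[0,0,0],[0,0,0]],[1,[0,0,0],[0,0,0]],[1,[0,0,0],[0,0,0]]]'
```

```text
time: 15.15
tool_pos: [0.5356, -0.129, 0.1063]
ee_rot: [-3.141, 0.001, 2.955]
wrist_force: [-0.2, 0.2, -0.2]
width: 0.0437
finger_force: 27.9
time: 15.45
tool_pos: [0.5357, -0.1289, 0.1063]
ee_rot: [-3.141, 0.001, 2.955]
wrist_force: [-0.3, -1.1, -0.4]
width: 0.0438
finger_force: 27.9
```

```bash
python3 -m crank '[[1,[0,0,-0.02],[0,0,0]],[1,[0,0,-0.04],[0,0,0]],[1,[0,0,-0.04],[0,0,0]],[1,[0,0,-0.04],[0,0,0]],[1,[0,0,-0.03],[0,0,0]],[1,[0.002,0.02,0],[0,0,0]],[1,[0.004,0.04,0],[0,0,0]],[1,[0.004,0.04,0],[0,0,0]]]'
python3 -m crank '[[1,[0.004,0.04,0],[0,0,0]],[1,[0.004,0.04,0],[0,0,0]],[1,[0.004,0.04,0],[0,0,0]],[1,[0.003,0.04,0],[0,0,0]],[1,[0.003,0.037,0],[0,0,0]],[1,[0,0.025,0],[0,0,0]],[1,[0,0,0],[0,0,0]],[1,[0,0,0],[0,0,0]]]'
python3 go.py 169.3 0 .567 .193 .25 0
python3 - <<'E'
from h import *;from bench import vision
o,p,R=now()
for n in("side","wrist","scene"):
    s=vision.snapshot(n)
    if n!="scene":cv2.imwrite(f'pics/{n}4.png',s["color"][:,:,::-1])
    C=cloud(s).reshape(-1,3)
    e=np.array([.9825,-.186]);f=np.array([.186,.9825]);c=np.array([.567,.193])
    a=(C[:,:2]-c)@e;b=(C[:,:2]-c)@f
    # bottle tilt/foot
    B=C[(np.hypot(C[:,0]-p[0],C[:,1]-p[1])<.045)&(C[:,2]>p[2]-.12)&(C[:,2]<p[2]-.03)]
    if len(B)>30:
        print(n,"bottle n",len(B),"zmin",B[:,2].min())
        for z in np.arange(p[2]-.11,p[2]-.03,.02):
            k=B[(B[:,2]>=z)&(B[:,2]<z+.02)]
            if len(k)>5:print("  %.3f x %.4f..%.4f y %.4f..%.4f"%(z,*np.percentile(k[:,0],[1,99]),*np.percentile(k[:,1],[1,99])))
    # rim points: long walls and the cross walls at a=+-38
    m=(C[:,2]>.045)&(C[:,2]<.053)&(abs(b)<.05)&(a>-.23)&(a<.16)
    print(n,"rim",m.sum(),"a",a[m].min(),a[m].max(),"b",np.percentile(b[m],[0,2,98,100]).round(4))
    for x in(-.038,.038):
        k=m&(abs(a-x)<.012)&(abs(b)<.028)
        if k.sum()>3:print("  cross wall",x,k.sum(),a[k].mean().round(4))
E
```

```text
time: 16.25
tool_pos: [0.544, -0.0277, 0.276]
ee_rot: [3.141, 0.001, 2.954]
wrist_force: [1.1, 0.2, -1.3]
width: 0.0437
finger_force: 27.8
time: 17.05
tool_pos: [0.5672, 0.1932, 0.2753]
ee_rot: [-3.14, -0.0, 2.957]
wrist_force: [-0.0, -0.1, -1.6]
width: 0.0436
finger_force: 27.8
[0.5672 0.1932 0.2753] [ 0.23  0.2   1.11 -0.    1.84 -1.15] 0.04361824899584259
[ 0.2 -0.1 44.3] [-0.1  -0.01  0.1 ]
side bottle n 475 zmin 0.16740821698837943
  0.165 x 0.5368..0.5891 y 0.1612..0.1895
  0.185 x 0.5367..0.5925 y 0.1592..0.1905
  0.205 x 0.5370..0.5916 y 0.1612..0.1928
  0.225 x 0.5366..0.5909 y 0.1618..0.1932
side rim 454 a -0.2080602266195406 0.13256387343004133 b [-0.0471 -0.0442  0.0407  0.044 ]
  cross wall -0.038 10 -0.0396
  cross wall 0.038 13 0.0406
wrist bottle n 675 zmin 0.17253537423705015
  0.165 x 0.5405..0.5562 y 0.1719..0.2168
  0.185 x 0.5398..0.5535 y 0.1713..0.2169
  0.205 x 0.5395..0.5562 y 0.1713..0.2186
  0.225 x 0.5397..0.5605 y 0.1701..0.2202
wrist rim 1483 a -0.20750467681525242 0.027582164487393493 b [-0.0395 -0.0388  0.041   0.0416]
  cross wall -0.038 116 -0.0368
scene bottle n 486 zmin 0.1723717502297132
  0.165 x 0.5413..0.5725 y 0.1701..0.2181
  0.185 x 0.5402..0.5747 y 0.1710..0.2189
  0.205 x 0.5395..0.5748 y 0.1710..0.2199
  0.225 x 0.5398..0.5751 y 0.1727..0.2204
scene rim 671 a -0.2088374979347834 0.11959467549222888 b [-0.0395 -0.0389  0.041   0.0418]
  cross wall -0.038 10 -0.0372
  cross wall 0.038 68 0.0421
```

View pics/side4.png

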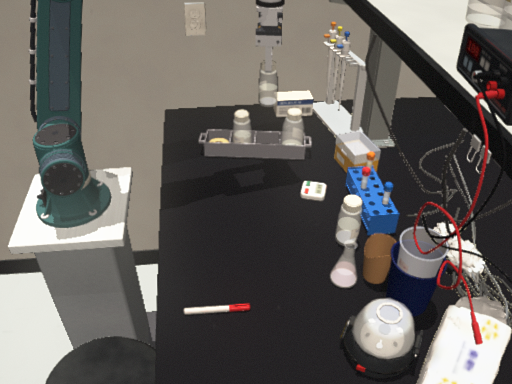

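View pics/wrist4.png

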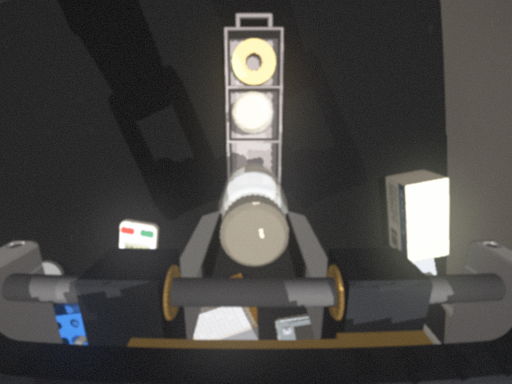

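Side view: the bottle hangs upright at (268,85) above the gap between the carrier bottles (242 and 293). Wrist view: the row runs straight with the tool (roll at (254,60), bottle at (252,112)) and the bottle at (255,215) is over the third bay. Shift 1.5 mm outward, 1 mm left, and lower.

```bash
python3 -m crank '[[1,[-0.0015,0.001,0.02],[0,0,0]],[1,[0,0,0.03],[0,0,0]],[1,[0,0,0.03],[0,0,0]],[1,[0,0,0.02],[0,0,0]],[1,[0,0,0],[0,0,0]],[1,[0,0,0],[0,0,0]]]'
python3 -m crank '[[1,[0,0,0.015],[0,0,0]],[1,[0,0,0.015],[0,0,0]],[1,[0,0,0.01],[0,0,0]],[1,[0,0,0.01],[0,0,0]],[1,[0,0,0],[0,0,0]],[1,[0,0,0],[0,0,0]]]'
```

```text
time: 17.8
tool_pos: [0.5695, 0.1927, 0.1768]
ee_rot: [-3.141, 0.002, 2.954]
wrist_force: [0.1, 0.8, -1.3]
width: 0.0439
finger_force: 27.8
time: 18.4
tool_pos: [0.5693, 0.1935, 0.1259]
ee_rot: [-3.141, 0.001, 2.956]
wrist_force: [0.5, 0.7, -1.1]
width: 0.0437
finger_force: 27.8
```

```bash
python3 -m crank '[[1,[0,0,0.006],[0,0,0]],[1,[0,0,0.004],[0,0,0]],[1,[0,0,0],[0,0,0]],[1,[0,0,0],[0,0,0]]]'
python3 -m crank '[[1,[0,0,0.002],[0,0,0]],[1,[0,0,0],[0,0,0]],[1,[0,0,0],[0,0,0]]]'
python3 -m crank '[[1,[0,0,0.0015],[0,0,0]],[1,[0,0,0],[0,0,0]],[1,[0,0,0],[0,0,0]]]'
```

```text
time: 18.8
tool_pos: [0.5694, 0.1935, 0.1162]
ee_rot: [-3.141, 0.002, 2.955]
wrist_force: [0.5, 0.7, -1.5]
width: 0.0439
finger_force: 27.8
time: 19.1
tool_pos: [0.5695, 0.1935, 0.1143]
ee_rot: [-3.141, 0.002, 2.956]
wrist_force: [-0.1, 0.2, -1.9]
width: 0.0438
finger_force: 27.8
time: 19.4
tool_pos: [0.5694, 0.1935, 0.1127]
ee_rot: [-3.141, 0.001, 2.955]
wrist_force: [-0.1, 0.2, -1.3]
width: 0.0439
finger_force: 27.8
```

```bash
python3 -m crank '[[1,[0,0,0.001],[0,0,0]],[1,[0,0,0],[0,0,0]],[1,[0,0,0],[0,0,0]]]'
python3 -m crank '[[1,[0,0,0.001],[0,0,0]],[1,[0,0,0],[0,0,0]],[1,[0,0,0],[0,0,0]]]'
```

```text
time: 19.7
tool_pos: [0.5697, 0.1936, 0.1125]
ee_rot: [-3.141, 0.002, 2.956]
wrist_force: [-0.6, -0.7, 1.1]
width: 0.044
finger_force: 28.4
time: 20.0
tool_pos: [0.57, 0.1936, 0.1124]
ee_rot: [3.141, 0.004, 2.955]
wrist_force: [-1.6, -0.2, 5.8]
width: 0.0437
finger_force: 29.0
```

Seated on the floor (TCP stopped at 0.1124 as predicted). Release and rise.

```bash
python3 -m crank '[[0.3,[0,0,0],[0,0,0]],[0.3,[0,0,0],[0,0,0]],[0.3,[0,0,0],[0,0,0]],[0.3,[0,0,0],[0,0,0]],[0.3,[0,0,-0.01],[0,0,0]],[0.3,[0,0,-0.03],[0,0,0]],[0.3,[0,0,-0.04],[0,0,0]],[0.3,[0,0,-0.04],[0,0,0]]]'
python3 -m crank '[[0.3,[0,0,-0.03],[0,0,0]],[0.3,[0,0,0],[0,0,0]],[0.3,[0,0,0],[0,0,0]]]'
python3 - <<'E'
from h import *;from bench import vision
I=[]
for n in("side","wrist","scene"):
    s=vision.snapshot(n);C=cloud(s).reshape(-1,3)
    if n=="side":I.append(cv2.resize(s["color"][90:170,190:320],(520,320)))
    for h0,h1 in((.06,.09),(.115,.141)):
        T=C[(np.hypot(C[:,0]-.569,C[:,1]-.194)<.036)&(C[:,2]>h0)&(C[:,2]<h1)]
        if len(T)>9:print(n,h0,len(T),T[:,2].max().round(4),T.min(0).round(4),T.max(0).round(4),((T.min(0)+T.max(0))/2).round(4))
cv2.imwrite('pics/end.png',I[0][:,:,::-1])
E
```

```text
time: 20.8
tool_pos: [0.5689, 0.1935, 0.2322]
ee_rot: [-3.141, 0.001, 2.955]
wrist_force: [0.7, 0.7, 0.0]
width: 0.0657
finger_force: 0.0
time: 21.1
tool_pos: [0.5696, 0.1937, 0.2618]
ee_rot: [3.141, 0.004, 2.956]
wrist_force: [0.3, -0.1, -0.3]
width: 0.0656
finger_force: 0.0
side 0.06 167 0.0899 [0.5377 0.1604 0.0604] [0.5938 0.202  0.0899] [0.5657 0.1812 0.0752]
side 0.115 139 0.1363 [0.5436 0.169  0.1153] [0.5869 0.2141 0.1363] [0.5652 0.1915 0.1258]
wrist 0.06 147 0.0898 [0.5413 0.1701 0.0604] [0.5726 0.2227 0.0898] [0.5569 0.1964 0.0751]
wrist 0.115 1147 0.1371 [0.5469 0.1742 0.1157] [0.5902 0.2176 0.1371] [0.5686 0.1959 0.1264]
scene 0.06 124 0.09 [0.5425 0.1715 0.061 ] [0.5815 0.2222 0.09  ] [0.562  0.1969 0.0755]
scene 0.115 277 0.1389 [0.5468 0.1736 0.1154] [0.5875 0.2161 0.1389] [0.5671 0.1949 0.1271]
```

View pics/end.png

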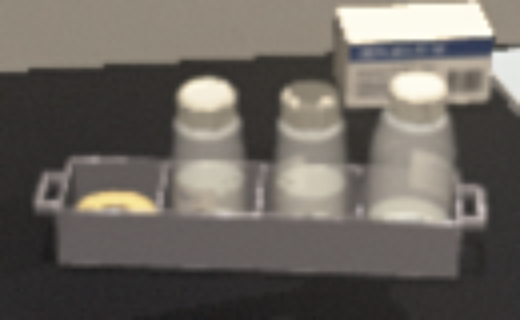

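The bottle stands upright at (312,140) in the third bay; its neighbours at (208,140) and (415,140) and the roll at (118,203) are undisturbed.

```bash
python3 -c "
from bench import robot;print(robot.close_job())"
```

```text
the job is handed in; nothing more can be done
None
```

The fallen bottle was stood upright on the bench and released, then picked up by its cap and set upright on the floor of the free third bay; I handed the job in at about 21 s, and the hand-in returned no verdict.

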